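Slide the fine filter home under the bridge and close its keeper

TASK

Put the stainless fine filter back in its grey dishwasher filter housing: slide it in flat from the open front, under the bridge and the two side lips, until it sits fully home against the back stop with its black grip pointing straight out at the front. Then swing the orange keeper fully shut across the front of the grip. Do not disturb the glass bowls, spray arm, brush or lidded crock.

Things in the scene. Friction and masses are not known exactly. Their poses are not given: they have to be found in the camera images.
- housing: Grey plastic dishwasher filter housing, fixed on the worktop, 148 x 152 mm, 86 high. Origin at the middle of its underside; x points from its open front to the back (roughly the robot's left), y to its own left (roughly towards the robot), z up. Floor plate: x -78 to 70, y +-76, top at z = 8 mm. The back stop's front face is at x = 60; with the filter home the disc's centre is at x = 10, y = 0.
- channel (a point): Middle of the channel's mouth, on the floor (housing x = -28, z = 8 mm; housing axes). From here the channel runs 88 mm along x to the back stop. Side walls' inner faces at y = +-54 mm; lips reach inward over it to y = +-36, underside 14 mm above the floor, 6 thick. The disc slides in between floor and lips.
- home_grip (a point): Where the filter_grip point must end: housing x = -57, y = 0, z = 38 mm (housing axes). It lies under the bridge, so that only a tool leaning back about 35 to 45 degrees from vertical, its gripper's body out in front and above, can hold the grip there.
- bridge_front (a point): Middle of the lower front edge of the grey bridge that spans the housing's front: housing x = -69, y = 0, z = 78 mm (housing axes). The bridge reaches from here 36 mm back along x and to y = +-74, is 8 mm thick (top z = 86), and stands on posts at x -57 to -33, |y| 62 to 74. The filter passes beneath it.
- filter_disc (a point): Stainless fine filter, loose, lying flat on the worktop at the start: disc 100 mm in diameter, 8 thick, about 130 g. This point is the disc's centre, 4 mm above its underside. x points from the grip to the far edge of the disc, z up when flat. A neck 10 wide and 8 thick joins it to the grip.
- filter_grip (a point): Centre of where to hold the filter: an upright black plastic grip, 12 x 12 mm in section and 50 high from the disc's underside level, standing 67 mm from the disc's centre on its -x side. This point is on the grip's axis, 30 mm above the underside of the filter. Same axes as filter_disc.
- keeper (a joint): Angle of the orange keeper, rad: 0 = shut (bar along the housing's +y, across the front of the grip), 2.4 = fully open; at 1.57 the bar points straight out at the front (-x of the housing), beyond that outward, towards the housing's -y (away from the robot), as well. It starts open at 1.7 to 2.3. Stiff hinge (0.06 N m of friction), stays where it is left, stops at 0.
- keeper_pin (a point): On the keeper's upright hinge axis, at the middle height of its bar; fixed on the housing at x = -71, y = -68, z = 26 mm. Axes as the housing.
- keeper_end (a point): Middle of the free end of the keeper's bar, 80 mm from the hinge axis. The bar is 8 mm thick and 24 high (z 14 to 38 mm above the worktop). Shut, the bar's inner face stands 4 mm in front of the home filter's grip.
- bowls: Two nested glass bowls, 180 mm across, 95 high, loose, origin under the centre. Leave alone.
- spray_arm: Detached grey plastic spray arm, 360 x 52 x 32 mm, lying flat, loose, along its x, origin under the centre. Leave alone.
- brush: Bamboo scrubbing brush, about 220 x 46 x 38 mm, loose, along its x, origin under the middle. Leave alone.
- crock: White ceramic crock with its hinged lid shut, 124 mm across, 163 high with the knob, fixed, origin under the centre. Do not knock it.
- crock_lid (a joint): Angle of the crock's lid, rad: 0 = shut, grows as it opens. Leave it shut.
Mind the look-alikes: they are no part of the job. Of the things that look like the part that bears filter_disc, the smaller one is meant. Leave any purple look-alike of the housing alone.

How it is judged:
On the way:
1. the filter lies flat and fully home in the channel while the keeper is still open (over 1.0 rad) (x of filter_disc in the frame of housing above 0.006 m and z of filter_disc in the frame of housing below 0.016 m and angle between filter_disc's own z axis and vertical below 0.08 rad and value of joint keeper above 1 rad), for 0.2 s.
At the end, for the whole second after the job is handed in: The filter lies flat on the housing floor within 4 mm of fully home, centred in the channel within 7 mm, its grip pointing straight out at the front within 0.2 rad, at rest, and the keeper is shut to within 0.08 rad (x of filter_disc in the frame of housing between 0.006 and 0.013 m and y of filter_disc in the frame of housing between -0.007 and 0.007 m and z of filter_disc in the frame of housing between 0.009 and 0.015 m and angle between filter_disc's own z axis and vertical below 0.06 rad and x of filter_grip in the frame of housing below -0.05 m and angle between the x axis of filter_disc and the x axis of housing, either way round below 0.2 rad and value of joint keeper below 0.08 rad and linear speed of filter below 0.01 m/s); the robot touches nothing.
It fails at once if a bystander is moved by more than 15 mm (distance of any of bowls, spray_arm, brush from where it was at the start of the episode above 0.015 m).
It fails at once if the crock is knocked (over 5 N) or its lid opened (over 0.15 rad) (value of joint crock_lid above 0.15 rad or contact force between crock and the arm above 5 N or contact force between crock and the fingers above 5 N).
It also fails if it takes over 58 s, if anything falls off the work surface, if the arm or the gripper's body presses on something with over 40 N, if the wrist force passes 120 N, or if a joint passes its speed limit or range.

ROBOT

A 7-joint arm with a two-finger parallel gripper is mounted at the origin on the work surface. World frame = base frame: x ahead of the robot, y to its left, z up, the work surface at z = 0. Lengths are in m, angles in rad, forces in N, time in s.
With the tool pointing down it reaches from about 0.425 to 0.925 m from the base axis. Payload 6.8 kg.
Tool frame: the origin (TCP) lies midway between the tips of the shut fingers; the grasp point (between the pads) lies r.tcp_to_grasp behind it (r.tcp_to_grasp is the distance from the TCP to the grasp point, in m); x points along the fingers, y is the direction in which the jaws open and shut, and the axes are right-handed (so a half turn about x gives the same grasp; the last joint's range is limited). The gripper opens to 85 mm and grips with 20 to 120 N. Pads are 22 mm wide; open, the fingers measure 114 mm over their backs; the gripper's body (76 mm by 85 mm) begins 54 mm behind the grasp point. The pads swing forward as they close: fully open they stand 13 mm farther back than shut.
Start: joints at [-1.424, 0.477, 0.022, 1.555, -0.011, 1.109, -0.083], TCP at [0.17, 0.653, 0.231] pointing down, gripper open.
Joint ranges: [-2.96, 2.96], [-0.34, 2.1], [-1.41, 1.46], [0.24, 2.44], [-1.37, 4.51], [0.17, 1.92], [-2.96, 2.96]. Speed limits (rad/s): [2.39, 2.39, 3.14, 3.14, 3.14, 3.14, 3.14].

INTERFACE

Orientations are given as a rotation vector (axis times angle).
In Python, from bench import r, grab_frame, search_frame, cut_out, pinpoint gives the robot as it stands. The module is installed in compiled form; this text tells all that it offers.
- The arm moves only by the tool apply_moves, never from a script. Its argument "commands" is a list of rows, each a list of 7 numbers: the finger opening in mm, from 0 to 85.4, then the shift along the tool's x, y, z in mm, then the turn, a rotation vector about the tool's x, y, z in rad. A call has 1 to 20 rows; each row is the pose to reach, as a shift and turn from the pose commanded when the call began, along the tool's axes at that moment; what a row does not reach only later rows make up. A row lasts 1/10 s, in which the tool goes at most 50 mm and 8.59 degrees, less where a joint would pass 70% of its speed; a pose out of reach is approached as far as the arm can. A call with a gripper value outside its range is refused whole. The fingers move at their own pace and stop on an object; "force" is the grip in N (left out, the last holds). Time passes only in rows, so rows that repeat a pose let the fingers close. It gives the time, the measured TCP pose, the force and the opening at its end, in the units of the state.
- r.get_obs(): the state, without advancing time (a new reading comes with each control period).
- grab_frame(name): name is "scene" or "top" or "wrist"; returns a dict with "pixels" (400x640x3 uint8, red, green, blue), "mtx" (3x3 intrinsics, pixels), "position" and "rotation" of the camera in the world; the wrist camera has in their place "T_tool_cam" (4x4, takes a point from camera to tool coordinates, whose origin is the TCP and whose axes are the tool frame's). Camera axes: x right, y down, z forward; pixel columns grow to the right and rows downward; lengths in m; the calibration is good to about 2 mm. A picture is of the moment at which its call begins: read the wrist's pose just before it. There is no depth.
- r.hand_in(): hands the job in, once; it reports no verdict.
Trained networks look in the newest picture that a camera, given by its name, has taken for a name from the list of things; names that differ only in an ending like _2 or _b are one class to them, and where a whole thing is asked for, a point or a joint stands for the part that bears it (a point fixed in the world has none). Each returns a list of dicts, best first, with "confidence" (0 to 1); they miss things now and then, are a little off and sometimes report something else, mostly with a low value. They report only what shows in the picture. A call takes as long as a camera call. They do not tell look-alikes from the thing itself.
- search_frame(label, camera): "point" ([column, row] as shares, 0 to 1, of the picture: columns of its width, rows of its height, amid what is visible of it).
- cut_out(label, camera): "pixels" (400x640 bool, what is visible of it) and "point" ([column, row] as shares, 0 to 1, of the picture: columns of its width, rows of its height, amid what is visible of it).
- pinpoint(label, camera): "point" ([column, row] as shares, 0 to 1, of the picture: columns of its width, rows of its height: a listed point, or the origin of a listed thing).
The state is a dict: "clock": time; "joints": joint angles; "qvel": joint speeds; "tau": joint torques, N m; "tcp_pos": TCP position; "orientation": TCP orientation; "contact_force": force on the tool from outside, world axes, zero at the start; "moment": the same for the moment, N m; "grip_width": finger opening in m.
Only numpy, scipy, OpenCV 4.12 (cv2) and the standard library are available. Lean on these libraries where they do the work, as an engineer would, in place of code of your own. Each camera call takes 0.05 s, during which the arm holds its last target.

## Working session

There is one attempt and no reset: what is moved stays moved. The work goes in short steps, Python scripts to look and compute and a tool call to move; the robot and the scene stay as the last step left them, time stands still between calls to the robot, and variables do not carry over. Pictures are saved under pics/ and viewed, and the job is handed in when it is done.

Besides the shell and the picture viewer there is one more tool, called by a JSON object that holds its "method" and its "body". apply_moves: Moves the arm, as the interface text tells. Its arguments: {"type":"object","properties":{"commands":{"type":"array"},"force":{"type":"number"}},"required":["commands"]}

```bash
mkdir -p pics
python3 - <<'E'
from bench import r, grab_frame, search_frame, cut_out, pinpoint
import cv2,numpy as np
print(r.get_obs(), r.tcp_to_grasp)
for c in ["scene","top","wrist"]:
    f=grab_frame(c); cv2.imwrite(f"pics/{c}0.png",f["pixels"][:,:,::-1])
    print(c,{k:np.round(v,4).tolist() for k,v in f.items() if k!="pixels"})
    for l in ["housing","channel","home_grip","bridge_front","filter_disc","filter_grip","keeper_pin","keeper_end","bowls","spray_arm","brush","crock"]:
        print(l,[(np.round(np.array(d["point"])*[640,400],1).tolist(),round(d["confidence"],2)) for d in pinpoint(l,c)][:4])
E
```

```text
{'clock': 0.0, 'joints': array([-1.42408906,  0.47782145,  0.02235764,  1.556459  , -0.01150885,
        1.10927155, -0.08310166]), 'qvel': array([-0.00169219, -0.00150187, -0.00010348,  0.00059105,  0.00063673,
        0.00290623, -0.00011045]), 'tau': array([-1.25519447e-03, -5.96443784e+01,  1.60752799e+00, -2.81207067e+01,
        1.24191359e-02,  9.16570629e-03, -2.52268478e-06]), 'tcp_pos': array([0.17001396, 0.65263005, 0.23030855]), 'orientation': array([ 0.1985907 ,  1.56162052, -0.2014692 ]), 'contact_force': array([-0.1930218 , -0.36153259, -0.17841945]), 'moment': array([-0.03161646,  0.04567713,  0.00011777]), 'grip_width': 0.08536363321824254} 0.0187
scene {'mtx': [[440.3429, 0.0, 313.8075], [0.0, 440.3429, 200.266], [0.0, 0.0, 1.0]], 'position': [1.2943, 0.7272, 0.8778], 'rotation': [-0.8989, -2.3928, 1.1846]}
housing [([362.9, 248.4], 0.98), ([294.7, 286.1], 0.85), ([356.3, 235.2], 0.27)]
channel [([292.0, 279.9], 0.85), ([354.0, 239.7], 0.63)]
home_grip [([356.6, 227.6], 0.9), ([285.1, 260.6], 0.72)]
bridge_front [([353.2, 210.6], 0.77), ([284.4, 248.2], 0.61), ([388
[... 993 characters left out ...]
_grip [([358.7, 166.0], 0.8), ([379.5, 223.9], 0.56)]
keeper_pin [([294.1, 131.0], 0.91), ([296.0, 204.0], 0.6)]
keeper_end [([286.1, 156.3], 0.51), ([310.2, 205.6], 0.36)]
bowls [([185.2, 186.1], 0.81), ([274.9, 219.4], 0.45)]
spray_arm [([278.9, 264.2], 0.92)]
brush [([434.3, 216.3], 0.89)]
crock [([193.8, 241.6], 0.7)]
wrist {'mtx': [[323.3131, 0.0, 325.0589], [0.0, 323.3131, 198.3081], [0.0, 0.0, 1.0]], 'T_tool_cam': [[0.0002, -0.3251, 0.9457, -0.1424], [1.0, 0.0012, 0.0002, -0.0003], [-0.0012, 0.9457, 0.3251, -0.083], [0.0, 0.0, 0.0, 1.0]]}
housing []
channel []
home_grip []
bridge_front []
filter_disc []
filter_grip []
keeper_pin []
keeper_end []
bowls []
spray_arm []
brush []
crock []
```

View pics/scene0.png

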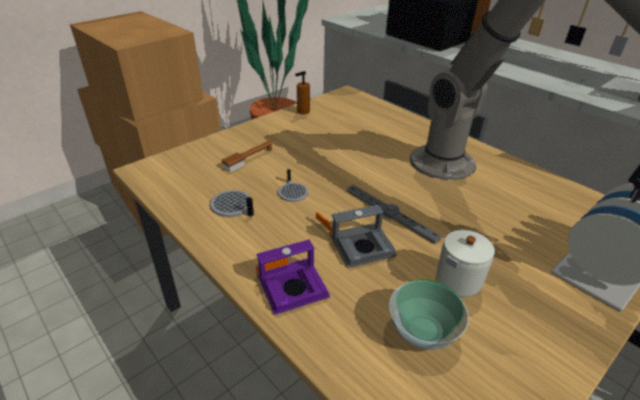

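View pics/top0.png

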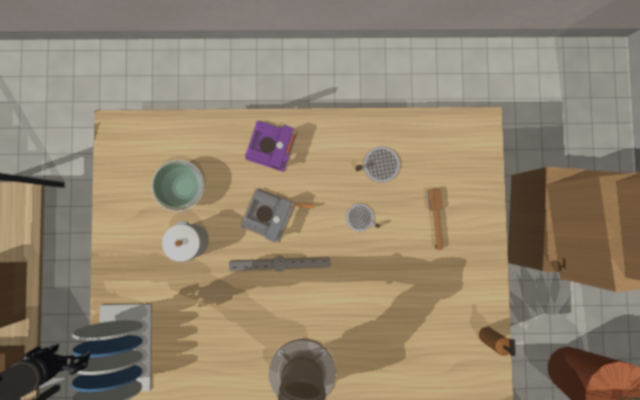

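View pics/wrist0.png

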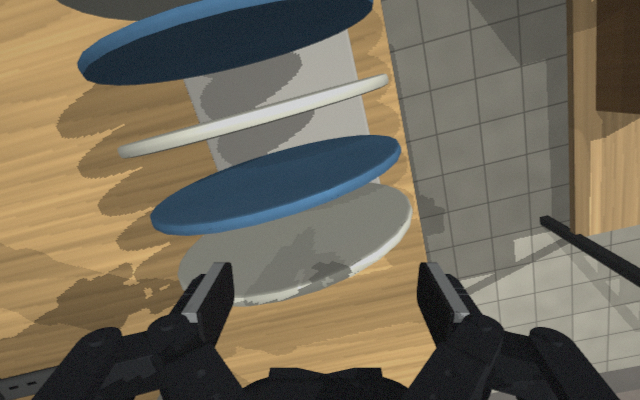

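```bash
cat > h.py <<'E'
from bench import r, grab_frame, search_frame, cut_out, pinpoint
import cv2,numpy as np
from scipy.spatial.transform import Rotation as R
from scipy.optimize import least_squares
WH=np.array([640,400])
def toolT():
    o=r.get_obs(); T=np.eye(4); T[:3,:3]=R.from_rotvec(o["orientation"]).as_matrix(); T[:3,3]=o["tcp_pos"]; return T
def cam(c,save=None):
    Tt=toolT(); f=grab_frame(c)
    if c=="wrist": T=Tt@f["T_tool_cam"]
    else:
        T=np.eye(4); rot=np.array(f["rotation"]); T[:3,:3]=rot if rot.shape==(3,3) else R.from_rotvec(rot).as_matrix(); T[:3,3]=f["position"]
    if save: cv2.imwrite(f"pics/{save}.png",f["pixels"][:,:,::-1])
    return dict(T=T,K=np.array(f["mtx"]),pix=f["pixels"])
def onplane(C,uv,z):
    d=C["T"][:3,:3]@np.linalg.solve(C["K"],[uv[0],uv[1],1]); o=C["T"][:3,3]
    return o+d*(z-o[2])/d[2]
def proj(C,p):
    q=np.linalg.inv(C["T"])@np.append(p,1); u=C["K"]@q[:3]; return u[:2]/u[2]
def pose(p):
    T=np.eye(4); c,s=np.cos(p[2]),np.sin(p[2]); T[:2,:2]=[[c,-s],[s,c]]; T[:3,3]=[p[0],p[1],p[3] if len(p)>3 else 0]; return T
HP=dict(housing=[0,0,0],channel=[-.028,0,.008],home_grip=[-.057,0,.038],bridge_front=[-.069,0,.078],keeper_pin=[-.071,-.068,.026])
FP=dict(filter_disc=[0,0,.004],filter_grip=[-.067,0,.03])
def fit(P,obs,x0,s=2.0):
    # obs: list (C,label,uv)
    f=lambda p: np.concatenate([(proj(C,(pose(p)@np.append(P[l],1))[:3])-uv) for C,l,uv in obs])
    return least_squares(f,x0,loss="soft_l1",f_scale=s), f
E
python3 - <<'E'
from h import *
T=cam("top");S=cam("scene")
import sys
print(onplane(T,(269,213),.008),onplane(T,(361,217),.004),onplane(T,(377,224),.03))
def near(lab,c,C,p,tol):
    q=proj(C,p); out=[np.array(d["point"])*WH for d in pinpoint(lab,c) ]
    out=[u for u in out if np.linalg.norm(u-q)<tol]
    return min(out,key=lambda u:np.linalg.norm(u-q)) if out else None
h0=onplane(T,(269,213),.008); 
x0=[h0[0],h0[1],np.pi/2+.3]
for yaw in [np.pi/2-.35,np.pi/2+.35]:
    x0=np.array([h0[0],h0[1],yaw]);obs=[]
    for C,c in ((T,"top"),(S,"scene")):
        for l in HP:
            u=near(l,c,C,(pose(x0)@np.append(HP[l],1))[:3],18)
            if u is not None: obs.append((C,l,u))
    s,f=fit(HP,obs,x0); print(len(obs),s.x,s.cost); print(np.round(s.fun,1)); print([(o[1]) for o in obs],np.round(f(s.x).reshape(-1,2),1).tolist())
obs=[]
for C,c in ((T,"top"),(S,"scene")):
    for l,p in (("filter_disc",onplane(T,(361,217),.004)),("filter_grip",onplane(T,(377,224),.03))):
        u=near(l,c,C,p,18); print(l,c,u,proj(C,p))
        if u is not None: obs.append((C,l,u))
s,f=fit(FP,obs,[*onplane(T,(361,217),.004)[:2],np.pi/2]);print(s.x,f(s.x))
E
```

```text
[0.56621684 0.11444899 0.008     ] [ 0.54782475 -0.21711575  0.004     ] [ 0.52223687 -0.27017931  0.03      ]
10 [0.56437031 0.12022578 1.12363558] 26.041449349867783
[-1.8  0.2  2.1  2.7  0.3 -0.3  0.8 -3.5  0.6  0.2 -4.6  1.4  0.  -0.2
 -0.4 -1.   2.3 -0.   3.   2.7]
['housing', 'channel', 'home_grip', 'bridge_front', 'keeper_pin', 'housing', 'channel', 'home_grip', 'bridge_front', 'keeper_pin'] [[-1.8, 0.2], [2.1, 2.7], [0.3, -0.3], [0.8, -3.5], [0.6, 0.2], [-4.6, 1.4], [0.0, -0.2], [-0.4, -1.0], [2.3, -0.0], [3.0, 2.7]]
7 [0.56080539 0.12333736 1.25138824] 13.502251488628184
[-2.7  1.2  1.6  2.8  0.2 -1.2 -3.   1.4  0.5  0.1 -1.  -0.5  1.1  0.6]
['housing', 'channel', 'home_grip', 'housing', 'channel', 'home_grip', 'bridge_front'] [[-2.7, 1.2], [1.6, 2.8], [0.2, -1.2], [-3.0, 1.4], [0.5, 0.1], [-1.0, -0.5], [1.1, 0.6]]
filter_disc top [357.632 219.88 ] [361. 217.]
filter_grip top [381.696 223.6  ] [377. 224.]
filter_disc scene [292.672 188.6  ] [291.96608311 191.61585631]
filter_grip scene [288.384 173.4  ] [287.82691004 175.77307609]
[ 0.53828476 -0.21831506  1.26951788] [ 3.74753795 -0.24227209 -1.26485169  1.44067769  1.25621911  1.77779213
 -1.88677489  0.48397524]
```

Run:
```python
from h import *
T=toolT();print(np.round(T,3))
# top-view zoom
C=cam("top"); p=C["pix"][120:290,220:460]; cv2.imwrite("pics/topz.png",cv2.resize(p,None,fx=3.3,fy=3.3,interpolation=cv2.INTER_CUBIC)[:,:,::-1])
```

```text
[[ 0.     0.252  0.968  0.17 ]
 [ 0.     0.968 -0.252  0.653]
 [-1.     0.     0.     0.231]
 [ 0.     0.     0.     1.   ]]
```

View pics/topz.png

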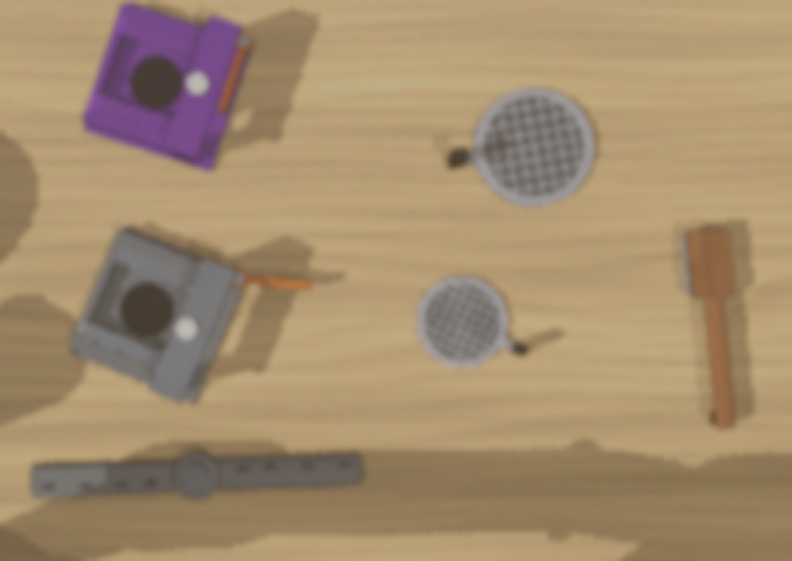

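```bash
cat >> h.py <<'E'
def orient(yaw,tilt,flip=True):
    h=np.array([np.cos(yaw),np.sin(yaw),0]); l=np.array([-np.sin(yaw),np.cos(yaw),0])
    x=np.sin(tilt)*h-np.array([0,0,np.cos(tilt)]); y=-l if flip else l
    return np.stack([x,y,np.cross(x,y)],1)
def cmd(pos,Rm,T=None):
    T=toolT() if T is None else T
    d=T[:3,:3].T@(np.array(pos)-T[:3,3])*1000; rv=R.from_matrix(T[:3,:3].T@Rm).as_rotvec()
    return np.round(d,1).tolist(),np.round(rv,3).tolist()
E
python3 - <<'E'
from h import *
print(cmd([.5,.35,.38],orient(1.9,0)))
print(cmd([.56,.0,.35],orient(1.13,0)))
E
```

```text
([-148.7, -210.3, 395.7], [0.987, 0.0, 0.0])
([-118.7, -533.9, 541.9], [1.757, 0.0, 0.0])
```

{"method": "apply_moves", "body": {"commands": [[85,-120,-20,40,0.1,0,0],[85,-149,-60,110,0.25,0,0],[85,-149,-80,150,0.37,0,0],[85,-149,-105,195,0.5,0,0],[85,-149,-130,240,0.62,0,0],[85,-149,-155,290,0.75,0,0],[85,-149,-180,340,0.87,0,0],[85,-149,-210,395,0.99,0,0],[85,-145,-250,420,1.12,0,0],[85,-140,-300,445,1.25,0,0],[85,-135,-345,470,1.37,0,0],[85,-130,-390,490,1.5,0,0],[85,-125,-440,510,1.62,0,0],[85,-119,-490,530,1.757,0,0],[85,-119,-534,542,1.757,0,0],[85,-119,-534,542,1.757,0,0],[85,-119,-534,542,1.757,0,0],[85,-119,-534,542,1.757,0,0]]}}

```text
clock: 5.1
tcp_pos: [0.5597, -0.0091, 0.3508]
orientation: [1.533, 0.956, -1.535]
contact_force: [1.0, -0.4, 0.8]
grip_width: 0.0848
```

Run:
```python
from h import *
o=r.get_obs();print(o["clock"],o["joints"],o["tcp_pos"]);print(np.round(toolT(),3))
C=cam("wrist","w1")
for l in list(HP)+list(FP)+["keeper_end","spray_arm"]:
    print(l,[(np.round(np.array(d["point"])*WH,1).tolist(),round(d["confidence"],2)) for d in pinpoint(l,"wrist")][:4])
```

```text
5.1 [-0.66747653  0.2158007   0.69002083  1.7132785  -0.14059155  1.26264986
 -0.39944258] [ 0.55973305 -0.00913832  0.35079048]
[[ 0.001  0.899 -0.438  0.56 ]
 [-0.003 -0.438 -0.899 -0.009]
 [-1.     0.002  0.002  0.351]
 [ 0.     0.     0.     1.   ]]
housing []
channel []
home_grip [([282.3, 105.0], 0.81), ([467.1, 23.4], 0.71)]
bridge_front [([281.4, 117.9], 0.93), ([484.9, 30.3], 0.72)]
keeper_pin [([516.6, 32.0], 0.84), ([337.0, 110.9], 0.64)]
filter_disc [([367.9, 257.3], 0.87), ([493.6, 250.7], 0.81), ([280.6, 104.4], 0.16)]
filter_grip [([368.6, 299.1], 0.74), ([479.8, 221.7], 0.65), ([286.2, 85.3], 0.35)]
keeper_end [([354.2, 167.7], 0.6), ([451.4, 41.5], 0.57)]
spray_arm [([200.2, 141.6], 0.7)]
```

View pics/w1.png

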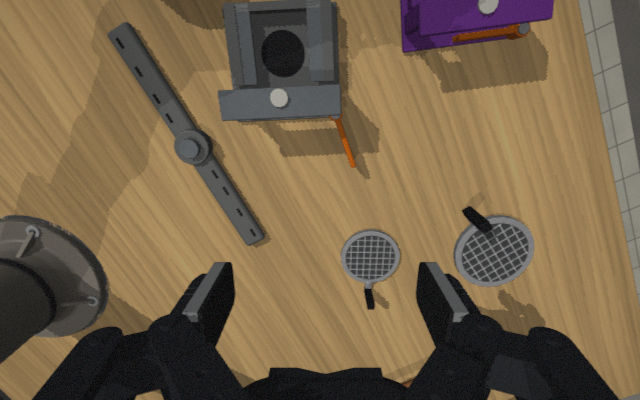

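Run:
```python
import cv2
a=cv2.imread("pics/w1.png")
cv2.imwrite("pics/w1h.png",cv2.resize(a[0:175,205:375],None,fx=4,fy=3.4,interpolation=cv2.INTER_CUBIC))
cv2.imwrite("pics/w1f.png",cv2.resize(a[215:325,320:420],None,fx=5,fy=5,interpolation=cv2.INTER_CUBIC))
```

```text
(no output)
```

View pics/w1h.png

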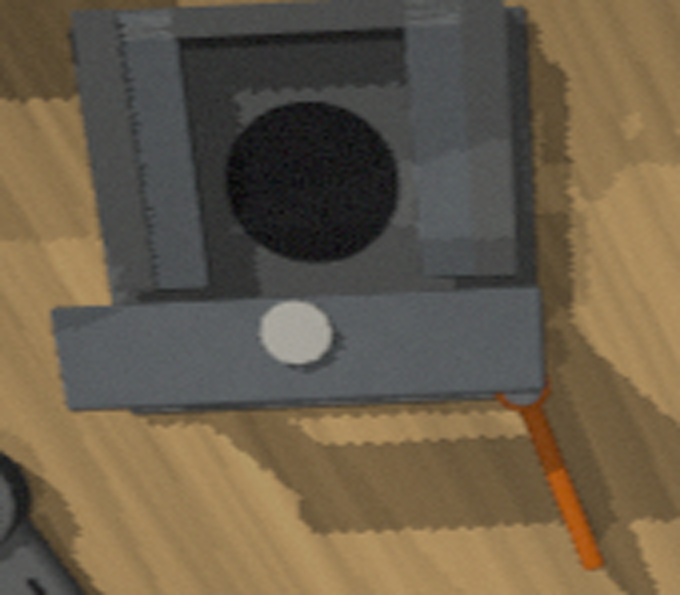

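View pics/w1f.png

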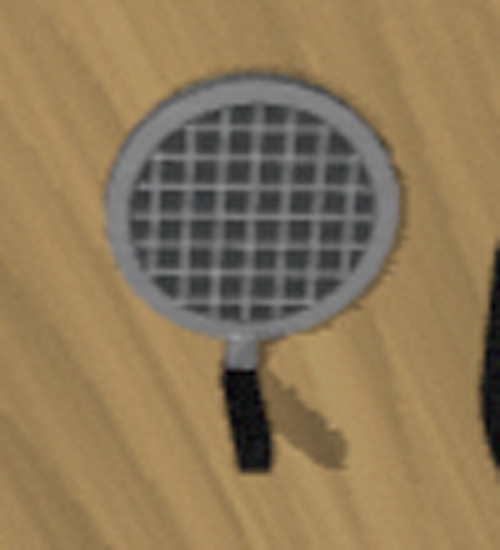

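Run:
```python
from h import *
f=grab_frame("wrist"); C=dict(T=toolT()@f["T_tool_cam"],K=np.array(f["mtx"]))
z=lambda u,v:np.array([205+u/4,v/3.4])
P=dict(fl=[-.069,.074,.086],fr=[-.069,-.074,.086],bl=[-.033,.074,.086],br=[-.033,-.074,.086],lr=[-.028,-.036,.028],ll=[-.028,.036,.028])
U=dict(fl=z(70,410),fr=z(545,390),bl=z(52,310),br=z(540,288),lr=z(427,273),ll=z(207,288))
s,g=fit(P,[(C,l,U[l]) for l in P],[.564,.12,1.13],1.0); print(s.x,np.round(g(s.x).reshape(-1,2),1).tolist())
hx=s.x
for l in HP: print(l,proj(C,(pose(hx)@np.append(HP[l],1))[:3]))
w=lambda u,v:np.array([320+u/5,215+v/5])
P=dict(c=[0,0,.008],t=[-.067,0,.05],n=[-.0555,0,.008])
U=dict(c=w(253,206),t=w(255,462),n=w(241,352))
s,g=fit(P,[(C,l,U[l]) for l in P],[.54,-.21,1.13],1.0); print(s.x,np.round(g(s.x).reshape(-1,2),1).tolist())
for l in FP: print(l,proj(C,(pose(s.x)@np.append(FP[l],1))[:3]))
# keeper: bar top z=.038, end at zoom (593,568)
e=onplane(C,z(591,562),.038); k=np.linalg.inv(pose(hx))@np.append(e,1); print(k, np.arctan2(-(k[0]+.071),k[1]+.068))
T=cam("top")
print("top check",proj(T,pose(hx)[:3,3]),proj(T,pose(s.x)[:3,3]))
```

```text
[0.55907143 0.1298703  1.18428805] [[-0.8, 0.7], [0.8, 0.2], [-1.0, -0.7], [1.0, -1.0], [-1.0, 1.4], [1.0, -0.0]]
housing [284.74805943  62.3309566 ]
channel [285.91478916  83.34811577]
home_grip [285.3334649  105.80855447]
bridge_front [282.49302783 117.53175482]
keeper_pin [335.66826676 113.08653742]
[ 0.55057145 -0.20319789  1.10459909] [[-0.0, 1.1], [-0.0, -1.1], [0.0, -0.0]]
filter_disc [370.26259942 256.08627789]
filter_grip [369.39961931 298.74314372]
[-0.14404705 -0.08916543  0.038       1.        ] 1.852823658088123
top check [264.99397417 215.064729  ] [357.01556899 216.2948592 ]
```

Run:
```python
from h import *
print(r.get_obs()["tcp_pos"],r.get_obs()["joints"])
f=grab_frame("wrist"); Tt=toolT().copy(); Tt[:3,3]=[.55973305,-.00913832,.35079048]
Tt[:3,:3]=R.from_rotvec([1.533,.956,-1.535]).as_matrix()
C=dict(T=Tt@f["T_tool_cam"],K=np.array(f["mtx"])); np.save("C1.npy",C["T"])
z=lambda u,v:np.array([205+u/4,v/3.4])
P=dict(fl=[-.069,.074,.086],fr=[-.069,-.074,.086],bl=[-.033,.074,.086],br=[-.033,-.074,.086],lr=[-.028,-.036,.028],ll=[-.028,.036,.028])
U=dict(fl=z(70,410),fr=z(545,390),bl=z(52,310),br=z(540,288),lr=z(427,273),ll=z(207,288))
s,g=fit(P,[(C,l,U[l]) for l in P],[.564,.12,1.13],1.0); print(s.x,np.round(g(s.x).reshape(-1,2),1).tolist())
hx=s.x
w=lambda u,v:np.array([320+u/5,215+v/5])
P=dict(c=[0,0,.008],t=[-.067,0,.05],n=[-.0555,0,.008])
U=dict(c=w(253,206),t=w(255,462),n=w(241,352))
s,g=fit(P,[(C,l,U[l]) for l in P],[.54,-.21,1.13],1.0); print(s.x,np.round(g(s.x).reshape(-1,2),1).tolist())
T=cam("top")
print("top check",proj(T,pose(hx)[:3,3]),proj(T,pose(s.x)[:3,3]))
cv2.imwrite("pics/w2.png",f["pixels"][:,:,::-1])
# pregrasp
x=s.x; Rm=orient(x[2],np.radians(40)); g=(pose(x)@[-.067,0,.03,1])[:3]
for back in (.1,0): print(cmd(g+Rm[:,0]*(.0187-back),Rm), g)
```

```text
[5.60034916e-01 3.92580871e-04 3.50285469e-01] [-0.67533989  0.21647072  0.68141109  1.712423   -0.142483    1.26296313
 -0.40206965]
[0.56075192 0.11920766 1.17061548] [[-0.7, 0.8], [0.8, 0.2], [-1.0, -0.6], [1.0, -1.0], [-1.1, 1.3], [0.9, -0.1]]
[ 0.54756909 -0.21478019  1.0903344 ] [[-0.0, 1.2], [-0.0, -1.1], [0.0, -0.0]]
top check [267.9464292  214.56375632] [360.2184037  217.08454739]
([258.0, 75.6, 318.8], [0.038, 0.698, 0.014]) [ 0.51660243 -0.27419455  0.03      ]
([334.6, 78.2, 254.5], [0.038, 0.698, 0.014]) [ 0.51660243 -0.27419455  0.03      ]
```

{"method": "apply_moves", "body": {"commands": [[60,0,10,50,0,0.12,0],[60,20,20,100,0,0.25,0],[60,50,35,150,0.02,0.37,0],[60,90,45,200,0.02,0.5,0],[60,130,55,245,0.03,0.6,0.01],[60,170,65,285,0.038,0.698,0.014],[60,215,75,310,0.038,0.698,0.014],[60,258,76,319,0.038,0.698,0.014],[60,258,76,319,0.038,0.698,0.014],[60,258,76,319,0.038,0.698,0.014],[60,258,76,319,0.038,0.698,0.014],[60,258,76,319,0.038,0.698,0.014],[60,258,76,319,0.038,0.698,0.014],[60,258,76,319,0.038,0.698,0.014],[60,258,76,319,0.038,0.698,0.014]]}}

```text
clock: 7.3
tcp_pos: [0.4934, -0.3206, 0.0938]
orientation: [2.143, 1.3, -0.997]
contact_force: [-0.8, 0.1, -0.7]
grip_width: 0.06
```

Run:
```python
from h import *
o=r.get_obs();print(o["clock"],o["joints"],o["tcp_pos"],np.abs(o["qvel"]).max())
C=cam("wrist","w3"); np.save("C3.npy",C["T"])
x=[.5476,-.2148,1.0903]
for l in FP: print(l,proj(C,(pose(x)@np.append(FP[l],1))[:3]),[(np.round(np.array(d["point"])*WH,1).tolist(),round(d["confidence"],2)) for d in pinpoint(l,"wrist")][:3])
print(proj(C,(pose(x)@[-.067,0,.05,1])[:3]),proj(C,(pose(x)@[0,0,.008,1])[:3]))
```

```text
7.3 [ 0.38649889  0.77607246  0.61168654  1.80570327 -1.07407815  1.3470587
  1.0870199 ] [ 0.49342533 -0.320573    0.09377666] 0.011181165514461841
filter_disc [323.18293585 146.77520699] [([551.6, 131.6], 0.94), ([320.9, 146.6], 0.89)]
filter_grip [322.68485313 208.07469052] [([495.1, 45.6], 0.6), ([323.4, 207.1], 0.57)]
[322.5523019  198.42528286] [323.16884818 144.46994711]
```

View pics/w3.png

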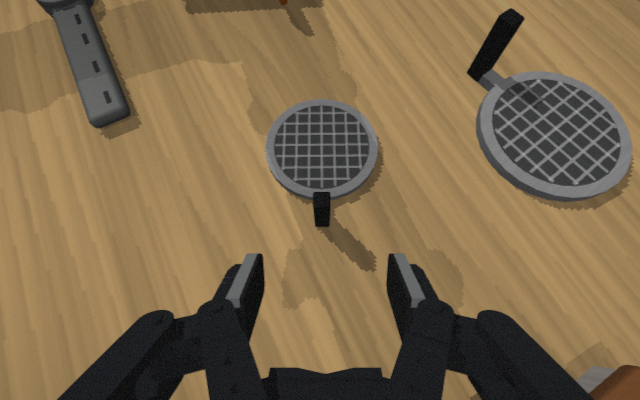

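Run:
```python
from h import *
x=[.5476,-.2148,1.0903]
Rm=orient(x[2],np.radians(40)); g=(pose(x)@[-.067,0,.03,1])[:3]
print(cmd(g+Rm[:,0]*.0187,Rm))
```

```text
([100.5, -0.5, 0.4], [0.001, -0.0, -0.001])
```

{"method": "apply_moves", "body": {"commands": [[60,35,0,0,0,0,0],[60,70,0,0,0,0,0],[60,90,0,0,0,0,0],[60,100,0,0,0,0,0],[60,100,0,0,0,0,0],[60,100,0,0,0,0,0],[30,100,0,0,0,0,0],[0,100,0,0,0,0,0],[0,100,0,0,0,0,0],[0,100,0,0,0,0,0],[0,100,0,0,0,0,0],[0,100,0,0,0,0,0]], "force": 80}}

```text
clock: 8.65
tcp_pos: [0.5223, -0.2646, 0.0163]
orientation: [2.145, 1.299, -0.999]
contact_force: [-1.8, -1.7, 5.5]
grip_width: 0.0106
```

Run:
```python
from h import *
o=r.get_obs();print(o["clock"],o["grip_width"],o["tcp_pos"],o["contact_force"],np.abs(o["qvel"]).max())
C=cam("wrist","w4"); 
T=toolT(); x=[.5476,-.2148,1.0903]
print(np.linalg.inv(pose(x))@np.append((T[:3,3]-T[:3,0]*.0187),1))
```

```text
8.65 0.010617162046191255 [ 0.52226817 -0.26463207  0.01627662] [-1.84346131 -1.73610543  5.5273072 ] 0.0015605692249674437
[-6.79118099e-02 -5.45033374e-04  3.05788220e-02  1.00000000e+00]
```

View pics/w4.png

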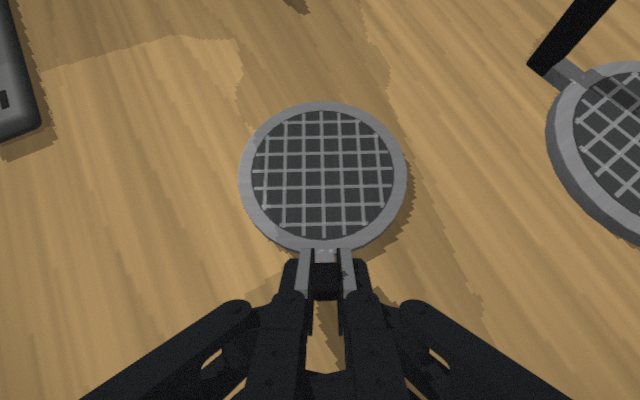

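Run:
```python
from h import *
T=toolT(); x=[.5476,-.2148,1.0903]
G=np.linalg.inv(T)@pose(x); np.save("G.npy",G)
H=[.56075,.1192,1.1706]; np.save("H.npy",H)
for X,Z in ((-.20,.045),(-.20,.010)):
    Tn=pose(H)@pose([X,0,0,Z])@np.linalg.inv(G); print(X,Z,Tn[:3,3],cmd(Tn[:3,3],Tn[:3,:3]))
print(cmd(T[:3,3]+[0,0,.06],T[:3,:3]))
```

```text
-0.2 0.045 [ 0.46157465 -0.11669187  0.06125405] ([31.7, -122.2, -107.9], [-0.062, 0.0, -0.052])
-0.2 0.01 [ 0.46157465 -0.11669187  0.02625405] ([58.5, -122.3, -85.4], [-0.062, 0.0, -0.052])
([-46.0, 0.0, -38.6], [0.0, 0.0, 0.0])
```

{"method": "apply_moves", "body": {"commands": [[0,-23,0,-19,0,0,0],[0,-46,0,-38,0,0,0],[0,-46,-10,-50,0,0,0],[0,-30,-35,-65,-0.02,0,-0.02],[0,-10,-65,-80,-0.04,0,-0.03],[0,10,-95,-95,-0.05,0,-0.04],[0,32,-122,-108,-0.062,0,-0.052],[0,32,-122,-108,-0.062,0,-0.052],[0,32,-122,-108,-0.062,0,-0.052],[0,32,-122,-108,-0.062,0,-0.052],[0,32,-122,-108,-0.062,0,-0.052],[0,32,-122,-108,-0.062,0,-0.052],[0,32,-122,-108,-0.062,0,-0.052]]}}

```text
clock: 10.0
tcp_pos: [0.4621, -0.1167, 0.0605]
orientation: [2.074, 1.374, -0.967]
contact_force: [0.3, -0.3, -1.8]
grip_width: 0.0109
```

Run:
```python
from h import *
o=r.get_obs();print(o["clock"],o["joints"],o["grip_width"],o["tcp_pos"],o["contact_force"],np.abs(o["qvel"]).max())
C=cam("wrist","w5"); np.save("C5.npy",C["T"]); np.save("T5.npy",toolT())
G=np.load("G.npy");H=np.load("H.npy")
F=toolT()@G; print(np.linalg.inv(pose(H))@F)
print("disc",proj(C,(F@[0,0,.008,1])[:3]))
for l,p in dict(fl=[-.069,.074,.086],fr=[-.069,-.074,.086],ftl=[-.069,.074,.078],ftr=[-.069,-.074,.078],lr=[-.028,-.036,.022],ll=[-.028,.036,.022],flo=[-.078,.076,.008],flr=[-.078,-.076,.008]).items(): print(l,np.round(proj(C,(pose(H)@np.append(p,1))[:3]),1))
```

```text
10.0 [ 0.15099785  0.64555084  0.51487155  2.17432559 -1.21529823  1.09037248
  1.19752958] 0.010911809083014503 [ 0.46208006 -0.11672187  0.06053023] [ 0.30445974 -0.28414105 -1.80352169] 0.003525363179868204
[[ 9.99999704e-01 -6.86129054e-04  3.48049773e-04 -1.99694164e-01]
 [ 6.86226160e-04  9.99999726e-01 -2.78958225e-04 -3.13645671e-04]
 [-3.47858276e-04  2.79196983e-04  9.99999901e-01  4.42569677e-02]
 [ 0.00000000e+00  0.00000000e+00  0.00000000e+00  1.00000000e+00]]
disc [322.41803443 169.94361183]
fl [205.7 -39.5]
fr [439.  -39.3]
ftl [209.8 -26.8]
ftr [435.  -26.5]
lr [364.7   6.2]
ll [281.4   6.1]
flo [233.5  63.5]
flr [412.4  63.7]
```

View pics/w5.png

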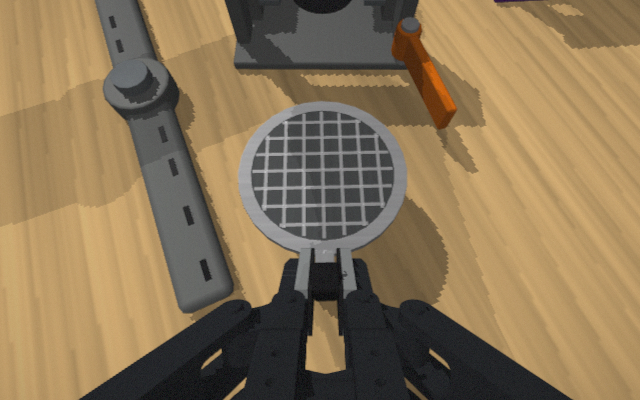

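Run:
```python
import cv2
a=cv2.imread("pics/w5.png")
cv2.imwrite("pics/w5h.png",cv2.resize(a[0:100,220:460],None,fx=3.3,fy=5,interpolation=cv2.INTER_CUBIC))
```

```text
(no output)
```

View pics/w5h.png

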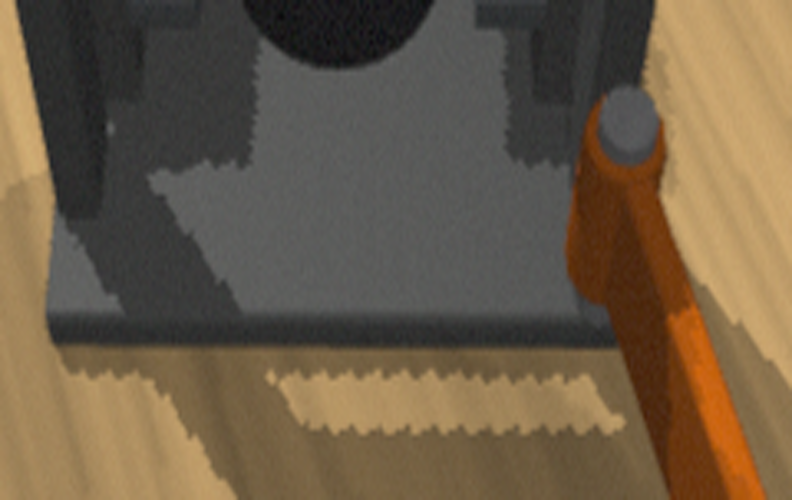

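Run:
```python
from h import *
G=np.load("G.npy");H=np.load("H.npy")
for X,Z in ((-.15,.0105),(-.06,.0105),(.0,.0105)):
    Tn=pose(H)@pose([X,0,0,Z])@np.linalg.inv(G); print(X,Z,cmd(Tn[:3,3],Tn[:3,:3]))
```

```text
-0.15 0.0105 ([57.8, -0.4, -16.4], [0.0, 0.0, 0.001])
-0.06 0.0105 ([115.6, -0.4, -85.3], [0.0, 0.0, 0.001])
0.0 0.0105 ([154.2, -0.4, -131.3], [0.0, 0.0, 0.001])
```

{"method": "apply_moves", "body": {"commands": [[0,30,0,-8,0,0,0],[0,58,0,-16,0,0,0],[0,58,0,-16,0,0,0],[0,58,0,-16,0,0,0],[0,70,0,-31,0,0,0],[0,82,0,-45,0,0,0],[0,94,0,-59,0,0,0],[0,105,0,-73,0,0,0],[0,116,0,-85,0,0,0],[0,116,0,-85,0,0,0],[0,116,0,-85,0,0,0],[0,116,0,-85,0,0,0]]}}

```text
clock: 11.25
tcp_pos: [0.5162, 0.0107, 0.0262]
orientation: [2.075, 1.372, -0.969]
contact_force: [-0.6, -0.8, -1.9]
grip_width: 0.0106
```

Run:
```python
from h import *
o=r.get_obs();print(o["clock"],o["joints"],o["grip_width"],o["tcp_pos"],o["contact_force"],np.abs(o["qvel"]).max())
C=cam("wrist","w6")
G=np.load("G.npy");H=np.load("H.npy")
F=toolT()@G; print(np.round(np.linalg.inv(pose(H))@F,4))
for X,Z in ((.0,.0095),(.01,.0085),(.013,.0085)):
    Tn=pose(H)@pose([X,0,0,Z])@np.linalg.inv(G); print(X,Z,cmd(Tn[:3,3],Tn[:3,:3]))
```

```text
11.25 [ 0.20271506  0.63070801  0.07686024  2.19798578 -1.35885416  0.75458245
  1.09859856] 0.010578065648726882 [0.51615758 0.01069509 0.0262238 ] [-0.607189   -0.81801108 -1.90768888] 0.004456919591932803
[[ 1.00e+00  8.00e-04  1.40e-03 -6.12e-02]
 [-8.00e-04  1.00e+00 -3.00e-04 -5.00e-04]
 [-1.40e-03  3.00e-04  1.00e+00  9.80e-03]
 [ 0.00e+00  0.00e+00  0.00e+00  1.00e+00]]
0.0 0.0095 ([39.6, -0.6, -46.7], [-0.001, 0.001, -0.0])
0.01 0.0085 ([46.7, -0.6, -53.7], [-0.001, 0.001, -0.0])
0.013 0.0085 ([48.7, -0.6, -56.0], [-0.001, 0.001, -0.0])
```

View pics/w6.png

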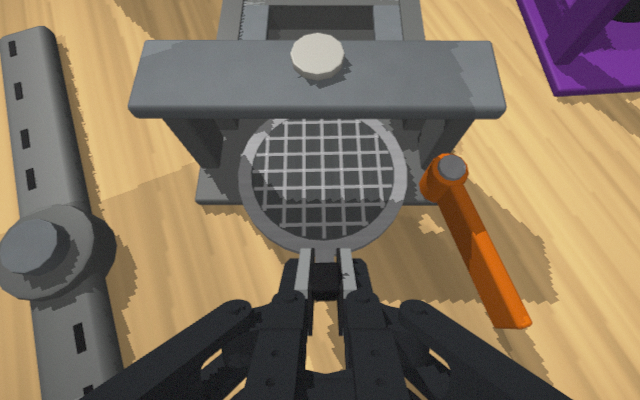

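{"method": "apply_moves", "body": {"commands": [[0,3,0,-4,0,0,0],[0,7,0,-8,0,0,0],[0,10,0,-12,0,0,0],[0,13,0,-15,0,0,0],[0,13,0,-15,0,0,0]]}}

```text
clock: 11.8
tcp_pos: [0.5241, 0.0318, 0.0262]
orientation: [2.074, 1.377, -0.966]
contact_force: [0.0, -1.6, -1.7]
grip_width: 0.0106
```

```bash
cat > st.py <<'E'
from h import *
o=r.get_obs();print(o["clock"],np.round(o["joints"],3),o["grip_width"],np.round(o["tcp_pos"],4),np.round(o["contact_force"],2),np.abs(o["qvel"]).max())
G=np.load("G.npy");H=np.load("H.npy")
F=toolT()@G; print(np.round(np.linalg.inv(pose(H))@F,4))
for X,Z in ((.0,.0095),(.01,.0085),(.013,.0085)):
    Tn=pose(H)@pose([X,0,0,Z])@np.linalg.inv(G); print(X,Z,cmd(Tn[:3,3],Tn[:3,:3]))
E
python3 st.py
```

```text
11.8 [ 0.231  0.629 -0.014  2.192 -1.36   0.696  1.068] 0.010608887208958608 [0.5241 0.0318 0.0262] [ 0.04 -1.62 -1.74] 0.02693520742123475
[[ 1.00e+00 -2.20e-03 -8.00e-04 -3.89e-02]
 [ 2.20e-03  1.00e+00 -6.00e-04  4.00e-04]
 [ 8.00e-04  6.00e-04  1.00e+00  1.00e-02]
 [ 0.00e+00  0.00e+00  0.00e+00  1.00e+00]]
0.0 0.0095 ([25.3, 0.3, -29.5], [0.001, -0.001, 0.002])
0.01 0.0085 ([32.5, 0.3, -36.5], [0.001, -0.001, 0.002])
0.013 0.0085 ([34.5, 0.3, -38.8], [0.001, -0.001, 0.002])
```

{"method": "apply_moves", "body": {"commands": [[0,3,0,-4,0,0,0],[0,7,0,-8,0,0,0],[0,10,0,-12,0,0,0],[0,13,0,-16,0,0,0],[0,17,0,-20,0,0,0],[0,21,0,-25,0,0,0],[0,25,0,-29,0,0,0],[0,25,0,-29,0,0,0],[0,25,0,-29,0,0,0]]}}

```text
clock: 12.7
tcp_pos: [0.5389, 0.0661, 0.0255]
orientation: [2.074, 1.375, -0.967]
contact_force: [-0.4, 0.0, -1.5]
grip_width: 0.0107
```

```bash
python3 st.py
```

```text
12.7 [ 0.271  0.635 -0.159  2.176 -1.36   0.594  1.012] 0.010679973319061356 [0.5389 0.0661 0.0255] [-0.42  0.03 -1.54] 0.013931707460308262
[[ 1.0e+00 -1.2e-03  0.0e+00 -1.5e-03]
 [ 1.2e-03  1.0e+00 -6.0e-04  1.0e-04]
 [-0.0e+00  6.0e-04  1.0e+00  9.2e-03]
 [ 0.0e+00  0.0e+00  0.0e+00  1.0e+00]]
0.0 0.0095 ([0.7, 0.1, -1.3], [0.0, 0.0, 0.001])
0.01 0.0085 ([7.9, 0.1, -8.4], [0.0, 0.0, 0.001])
0.013 0.0085 ([9.9, 0.1, -10.7], [0.0, 0.0, 0.001])
```

Smooth. Now the last stretch until it meets the stop.

{"method": "apply_moves", "body": {"commands": [[0,2,0,-2,0,0,0],[0,4,0,-4,0,0,0],[0,6,0,-6,0,0,0],[0,8,0,-8,0,0,0],[0,9,0,-9.5,0,0,0],[0,10,0,-11,0,0,0],[0,10,0,-11,0,0,0],[0,10,0,-11,0,0,0]]}}

```text
clock: 13.5
tcp_pos: [0.544, 0.0773, 0.0243]
orientation: [2.074, 1.371, -0.971]
contact_force: [-4.7, -9.2, 3.5]
grip_width: 0.0106
```

```bash
python3 st.py; python3 -c "
from h import *
cam('wrist','w7');cam('scene','s7')"
```

```text
13.5 [ 0.285  0.641 -0.207  2.17  -1.359  0.555  0.992] 0.010558366888713188 [0.544  0.0773 0.0243] [-4.73 -9.18  3.5 ] 0.002172633611217167
[[ 1.00e+00  1.70e-03  3.10e-03  1.07e-02]
 [-1.70e-03  1.00e+00 -5.00e-04 -4.00e-04]
 [-3.10e-03  5.00e-04  1.00e+00  7.80e-03]
 [ 0.00e+00  0.00e+00  0.00e+00  1.00e+00]]
0.0 0.0095 ([-8.0, -0.3, 7.3], [-0.002, 0.003, -0.001])
0.01 0.0085 ([-0.9, -0.3, 0.3], [-0.002, 0.003, -0.001])
0.013 0.0085 ([1.1, -0.4, -2.0], [-0.002, 0.003, -0.001])
```

View pics/w7.png

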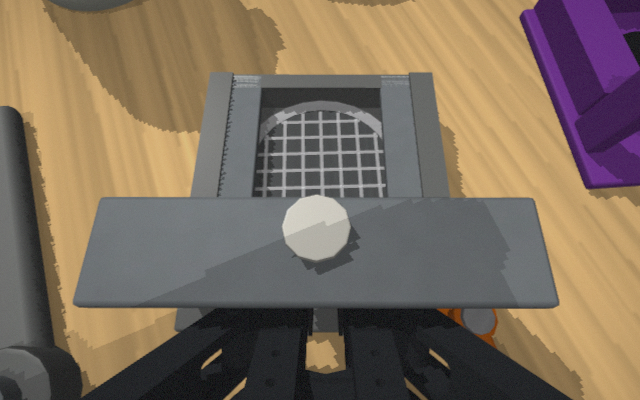

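{"method": "apply_moves", "body": {"commands": [[12,0,0,0,0,0,0],[20,-1,0,0,0,0,0],[30,-1,0,0,0,0,0],[30,-1,0,0,0,0,0],[30,-1,0,0,0,0,0],[30,-1,0,0,0,0,0],[30,-15,0,0,0,0,0],[30,-35,0,0,0,0,0],[30,-60,0,0,0,0,0],[30,-90,0,0,0,0,0],[30,-120,0,0,0,0,0],[30,-150,0,0,0,0,0],[30,-150,0,0,0,0,0],[30,-150,0,0,0,0,0],[30,-150,0,0,0,0,0],[30,-150,0,0,0,0,0]]}}

```text
clock: 15.2
tcp_pos: [0.5067, -0.0078, 0.139]
orientation: [2.073, 1.378, -0.968]
contact_force: [-0.2, 0.5, -1.0]
grip_width: 0.0298
```

```bash
python3 st.py
python3 - <<'E'
from h import *
C=cam('wrist','w8');H=np.load("H.npy")
P=dict(fl=[-.069,.074,.086],fr=[-.069,-.074,.086],flo=[-.078,.076,.008],flr=[-.078,-.076,.008],disc=[.01,0,.016],griptop=[-.057,0,.058],grip=[-.057,0,.038],kp=[-.071,-.068,.026])
for l,p in P.items(): print(l,np.round(proj(C,(pose(H)@np.append(p,1))[:3]),1))
E
```

```text
15.2 [ 0.342  0.399 -0.037  2.166 -1.034  0.822  0.736] 0.02978507123719209 [ 0.5067 -0.0078  0.139 ] [-0.17  0.55 -1.01] 0.004745858437536254
[[ 1.000e+00 -2.800e-03 -3.000e-04 -8.210e-02]
 [ 2.800e-03  1.000e+00 -2.500e-03  1.100e-03]
 [ 3.000e-04  2.500e-03  1.000e+00  1.227e-01]
 [ 0.000e+00  0.000e+00  0.000e+00  1.000e+00]]
0.0 0.0095 ([139.5, 1.3, 9.9], [0.001, -0.0, 0.004])
0.01 0.0085 ([146.7, 1.3, 2.9], [0.001, -0.0, 0.004])
0.013 0.0085 ([148.6, 1.3, 0.6], [0.001, -0.0, 0.004])
fl [223.6 180.7]
fr [426.2 181.1]
flo [244.7 223.1]
flr [405.4 223.6]
disc [325.2 138.2]
griptop [324.9 181.5]
grip [325.  190.7]
kp [400.4 210.4]
```

View pics/w8.png

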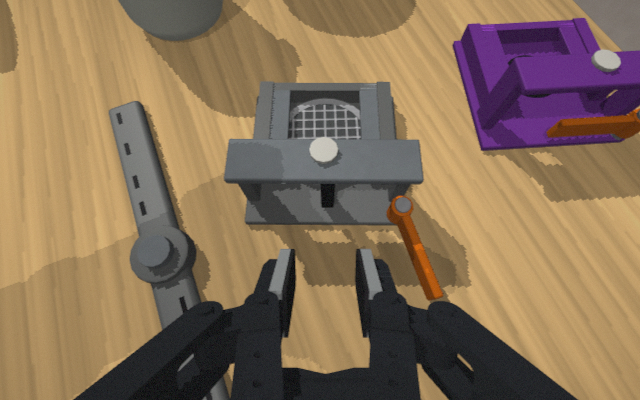

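Run:
```python
from h import *
H=np.load("H.npy"); T=toolT()
f=grab_frame("wrist"); C=dict(T=T@f["T_tool_cam"],K=np.array(f["mtx"]))
e=np.linalg.inv(pose(H))@np.append(onplane(C,(436,290),.038),1)
th0=np.arctan2(-(e[0]+.071),e[1]+.068); print(e,th0,np.hypot(e[0]+.071,e[1]+.068))
Rm=orient(H[2],np.radians(40))
def pt(th,extra=0,rho=.060,z=.022):
    d=np.array([-np.sin(th),np.cos(th)]);p=np.array([np.cos(th),np.sin(th)])
    c=.0084*abs(p[0])+.015*abs(p[1]) 
    q=np.array([-.071,-.068])+rho*d-(.004+c+extra)*p
    return np.array([*q,z])
def show(q): print(np.round(q*1000).tolist(),*[np.round(v,3).tolist() for v in cmd((pose(H)@np.append(q,1))[:3],Rm,T)])
show(pt(th0,.015,z=.09));show(pt(th0,.015))
for th in np.arange(1.9,-.05,-.1): print(round(th,1),end=" ");show(pt(th))
```

```text
[-0.14149362 -0.08788611  0.038       1.        ] 1.845749428140359 0.07324484639181514
[-119.0, -119.0, 90.0] [49.5, 119.0, 16.9] [0.0, -0.0, 0.002]
[-119.0, -119.0, 22.0] [101.6, 119.2, 60.7] [0.0, -0.0, 0.002]
1.9 [-121.0, -107.0, 22.0] [100.3, 107.7, 62.2] [0.0, -0.0, 0.002]
1.8 [-125.0, -102.0, 22.0] [97.9, 102.1, 65.0] [0.0, -0.0, 0.002]
1.7 [-128.0, -96.0, 22.0] [95.9, 96.0, 67.4] [0.0, -0.0, 0.002]
1.6 [-130.0, -89.0, 22.0] [94.3, 89.4, 69.3] [0.0, -0.0, 0.002]
1.5 [-132.0, -83.0, 22.0] [93.2, 83.7, 70.7] [0.0, -0.0, 0.002]
1.4 [-134.0, -78.0, 22.0] [92.3, 78.2, 71.8] [0.0, -0.0, 0.002]
1.3 [-134.0, -72.0, 22.0] [91.8, 72.4, 72.4] [0.0, -0.0, 0.002]
1.2 [-135.0, -66.0, 22.0] [91.7, 66.3, 72.5] [0.0, -0.0, 0.002]
1.1 [-134.0, -60.0, 22.0] [92.1, 60.1, 72.1] [0.0, -0.0, 0.002]
1.0 [-133.0, -53.0, 22.0] [92.8, 53.8, 71.3] [0.0, -0.0, 0.002]
0.9 [-131.0, -47.0, 22.0] [94.0, 47.6, 69.8] [0.0, -0.0, 0.002]
0.8 [-128.0, -41.0, 22.0] [95.7, 41.5, 67.8] [0.0, -0.0, 0.002]
0.7 [-125.0, -35.0, 22.0] [97.9, 35.5, 65.2] [0.0, -0.0, 0.002]
0.6 [-121.0, -29.0, 22.0] [100.6, 29.9, 62.0] [0.0, -0.0, 0.002]
0.5 [-116.0, -24.0, 22.0] [103.7, 24.7, 58.3] [0.0, -0.0, 0.002]
0.4 [-111.0, -20.0, 22.0] [107.3, 20.1, 54.1] [0.0, -0.0, 0.002]
0.3 [-104.0, -16.0, 22.0] [111.2, 16.1, 49.4] [0.0, -0.0, 0.002]
0.2 [-98.0, -12.0, 22.0] [115.5, 12.7, 44.4] [0.0, -0.0, 0.002]
0.1 [-91.0, -10.0, 22.0] [120.0, 10.2, 39.0] [0.0, -0.0, 0.002]
-0.0 [-83.0, -8.0, 22.0] [124.8, 8.6, 33.3] [0.0, -0.0, 0.002]
```

{"method": "apply_moves", "body": {"commands": [[0,8,30,0,0,0,0],[0,16,60,5,0,0,0],[0,30,90,10,0,0,0],[0,49,119,17,0,0,0],[0,49,119,17,0,0,0],[0,49,119,17,0,0,0],[0,70,119,34,0,0,0],[0,90,119,51,0,0,0],[0,102,119,61,0,0,0],[0,102,119,61,0,0,0],[0,102,119,61,0,0,0],[0,102,119,61,0,0,0]], "force": 40}}

```text
clock: 16.5
tcp_pos: [0.6248, -0.0381, 0.0239]
orientation: [2.074, 1.374, -0.965]
contact_force: [0.5, -0.2, -0.0]
grip_width: -0.0002
```

```bash
python3 st.py|head -1
python3 - <<'E'
from h import *
C=cam('wrist','w9');H=np.load("H.npy")
print((np.linalg.inv(pose(H))@np.append(toolT()[:3,3],1)))
E
```

```text
16.5 [ 0.346  0.732 -0.063  1.91  -1.083  0.757  0.814] -0.00015033232635182142 [ 0.6248 -0.0381  0.0239] [ 0.51 -0.19 -0.03] 0.0029889608126652803
[-0.11994191 -0.12033003  0.02389839  1.        ]
```

View pics/w9.png

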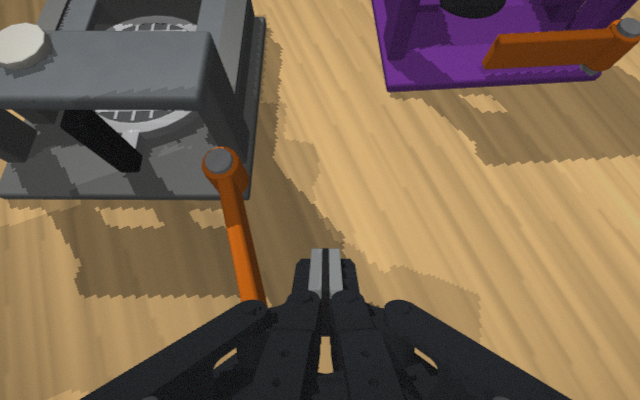

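{"method": "apply_moves", "body": {"commands": [[0,-2,-11,1,0,0,0],[0,-4,-17,4,0,0,0],[0,-6,-23,6,0,0,0],[0,-8,-30,8,0,0,0],[0,-9,-35,10,0,0,0],[0,-10,-41,11,0,0,0],[0,-10,-47,11,0,0,0],[0,-10,-53,11.5,0,0,0],[0,-10,-59,11,0,0,0],[0,-9,-65,10,0,0,0],[0,-8,-71,9,0,0,0],[0,-6,-77,7,0,0,0],[0,-6,-77,7,0,0,0],[0,-6,-77,7,0,0,0]]}}

```text
clock: 17.95
tcp_pos: [0.5492, -0.0161, 0.0225]
orientation: [2.074, 1.376, -0.967]
contact_force: [-0.6, 0.3, -0.2]
grip_width: -0.0002
```

```bash
python3 st.py|head -1
python3 - <<'E'
from h import *
C=cam('wrist','w10');H=np.load("H.npy")
print((np.linalg.inv(pose(H))@np.append(toolT()[:3,3],1)))
E
```

```text
17.95 [ 0.397  0.669 -0.12   2.091 -1.168  0.684  0.95 ] -0.00018806371158146333 [ 0.5492 -0.0161  0.0225] [-0.65  0.35 -0.25] 0.010098690020054747
[-0.129247   -0.04240521  0.02252342  1.        ]
```

View pics/w10.png

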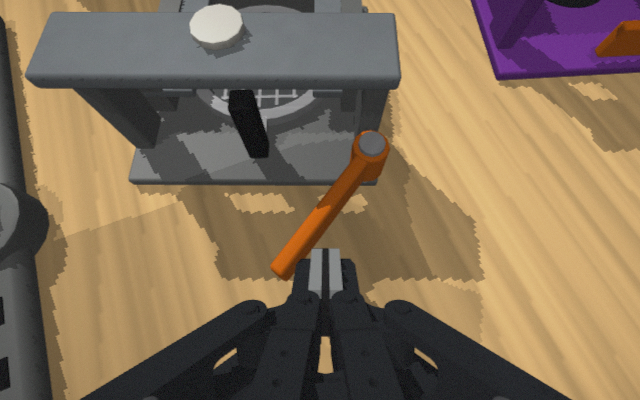

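{"method": "apply_moves", "body": {"commands": [[0,2,-6,-3,0,0,0],[0,5,-12,-6,0,0,0],[0,8,-17,-10,0,0,0],[0,11,-22,-14,0,0,0],[0,15,-26,-19,0,0,0],[0,19,-29,-24,0,0,0],[0,24,-32,-29,0,0,0],[0,27,-33,-33,0,0,0],[0,29,-34,-35,0,0,0],[0,29,-34,-35,0,0,0],[0,29,-34,-35,0,0,0]]}}

```text
clock: 19.1
tcp_pos: [0.5358, 0.0389, 0.0229]
orientation: [2.074, 1.376, -0.967]
contact_force: [-0.2, 0.4, 0.2]
grip_width: 0.0
```

```bash
python3 st.py|head -1
python3 - <<'E'
from h import *
C=cam('wrist','w11');H=np.load("H.npy")
print((np.linalg.inv(pose(H))@np.append(toolT()[:3,3],1)))
E
```

```text
19.1 [ 0.364  0.648 -0.201  2.161 -1.275  0.592  0.988] 3.6223553703486634e-05 [0.5358 0.0389 0.0229] [-0.19  0.37  0.16] 0.004870219787757321
[-0.08386565 -0.00845428  0.0228611   1.        ]
```

View pics/w11.png

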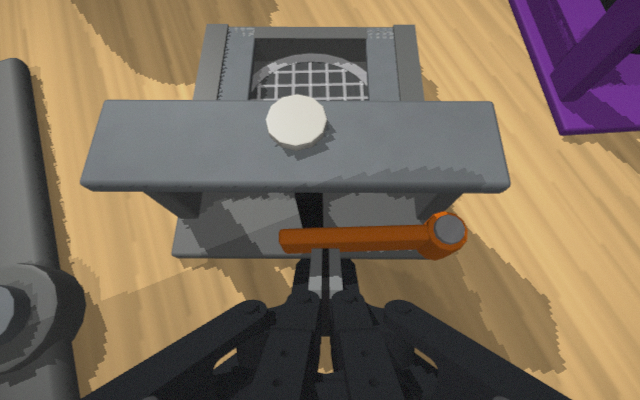

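{"method": "apply_moves", "body": {"commands": [[0,1,0,-1.2,0,0,0],[0,2,0,-2.4,0,0,0],[0,2.5,0,-3,0,0,0],[0,3.2,0,-3.8,0,0,0],[0,3.2,0,-3.8,0,0,0]]}}

```text
clock: 19.65
tcp_pos: [0.5373, 0.0421, 0.0225]
orientation: [2.074, 1.374, -0.969]
contact_force: [-2.7, -5.6, 2.8]
grip_width: 0.0004
```

```bash
python3 st.py|head -1
python3 - <<'E'
from h import *
C=cam('wrist','w12');H=np.load("H.npy")
print((np.linalg.inv(pose(H))@np.append(toolT()[:3,3],1)))
cv2.imwrite("pics/w12z.png",cv2.resize(C["pix"][170:300,150:490],None,fx=2.3,fy=2.3,interpolation=cv2.INTER_CUBIC)[:,:,::-1])
for p in ([-.071,.012,.038],[-.075,.012,.038],[-.067,.012,.038],[-.071,-.068,.038],[-.057,0,.058],[-.057,0,.038]): print(p,(proj(C,(pose(H)@np.append(p,1))[:3])-[150,170])*2.3)
E
```

```text
19.65 [ 0.36   0.648 -0.207  2.161 -1.28   0.584  0.984] 0.0004250217877294803 [0.5373 0.0421 0.0225] [-2.72 -5.63  2.8 ] 0.002680455568695186
[-0.08013646 -0.00850045  0.02253981  1.        ]
[-0.071, 0.012, 0.038] [297.38568422 157.02847667]
[-0.075, 0.012, 0.038] [296.37061147 176.5046423 ]
[-0.067, 0.012, 0.038] [298.38171284 137.91771006]
[-0.071, -0.068, 0.038] [691.85687638 157.18692795]
[-0.057, 0, 0.058] [351.96860013  56.59437498]
[-0.057, 0, 0.038] [358.05684081  91.69500298]
```

View pics/w12z.png

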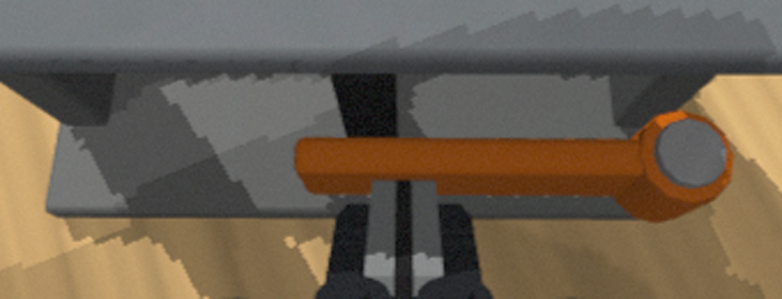

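{"method": "apply_moves", "body": {"commands": [[0,-10,0,4,0,0,0],[0,-30,0,8,0,0,0],[0,-60,0,8,0,0,0],[0,-95,0,8,0,0,0],[0,-130,0,8,0,0,0],[0,-150,0,8,0,0,0],[0,-150,0,8,0,0,0],[0,-150,0,8,0,0,0],[0,-150,0,8,0,0,0],[0,-150,0,8,0,0,0]]}}

```text
clock: 20.7
tcp_pos: [0.4975, -0.0501, 0.1318]
orientation: [2.073, 1.378, -0.968]
contact_force: [0.2, 0.4, 0.4]
grip_width: -0.0002
```

```bash
python3 st.py|head -1
python3 - <<'E'
from h import *
C=cam('wrist','w13');H=np.load("H.npy")
cv2.imwrite("pics/w13z.png",cv2.resize(C["pix"][70:270,200:460],None,fx=2.9,fy=2.9,interpolation=cv2.INTER_CUBIC)[:,:,::-1])
for p in ([-.071,.012,.038],[-.075,.012,.038],[-.071,-.068,.038],[-.057,0,.058],[.06,0,.016],[.06,0,.03],[-.069,.074,.086],[-.069,-.074,.086],[.01,0,.016]): print(p,(proj(C,(pose(H)@np.append(p,1))[:3])-[200,70])*2.9)
E
```

```text
20.7 [ 0.432  0.427 -0.037  2.144 -0.983  0.861  0.774] -0.00017713152745048696 [ 0.4975 -0.0501  0.1318] [0.2  0.37 0.45] 0.0031873897656326746
[-0.071, 0.012, 0.038] [297.43893902 255.63728866]
[-0.075, 0.012, 0.038] [297.07232012 267.23079288]
[-0.071, -0.068, 0.038] [557.17061283 256.14241649]
[-0.057, 0, 0.058] [335.09825993 180.99035749]
[0.06, 0, 0.016] [342.54043537 -23.07260225]
[0.06, 0, 0.03] [341.70643789 -51.82790618]
[-0.069, 0.074, 0.086] [ 48.22095616 161.16898333]
[-0.069, -0.074, 0.086] [614.92672386 162.11268107]
[0.01, 0, 0.016] [341.03884498  85.23793136]
```

View pics/w13z.png

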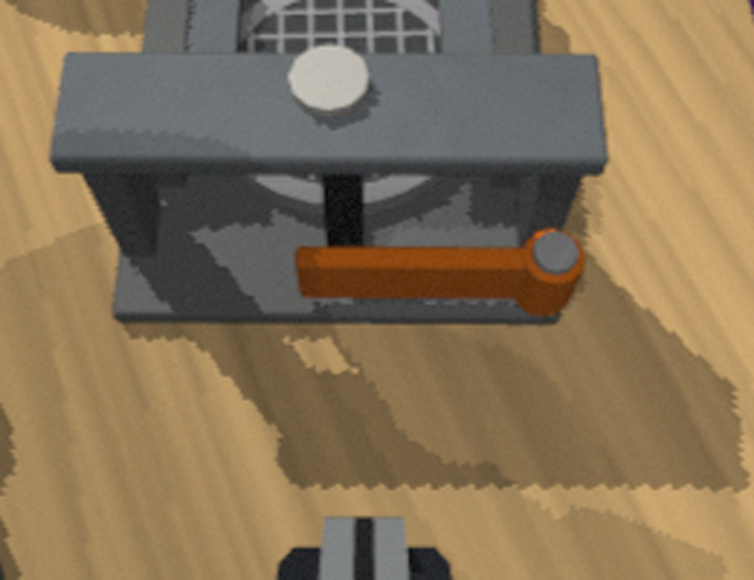

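Run:
```python
import cv2
a=cv2.imread("pics/w13.png"); cv2.imwrite("pics/w13y.png",cv2.resize(a[30:130,240:400],None,fx=4.5,fy=5.5,interpolation=cv2.INTER_CUBIC))
```

```text
(no output)
```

View pics/w13y.png

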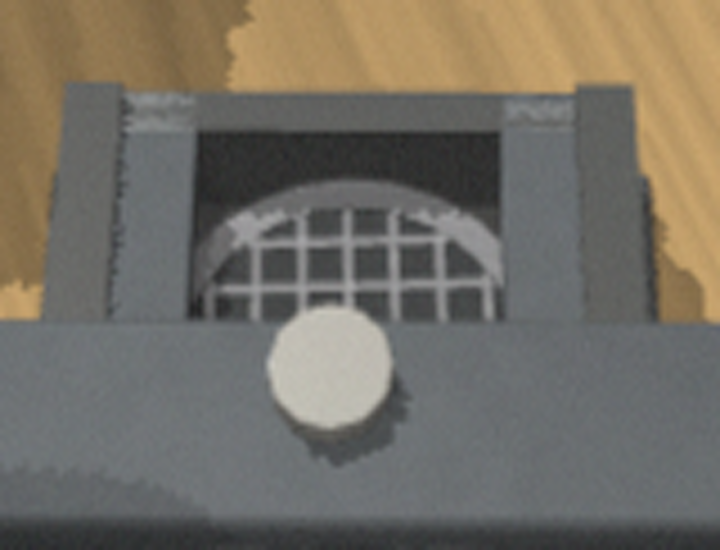

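```bash
python3 -c "
from h import *
cam('top','top9')
print(r.hand_in())"
```

```text
the job is handed in; nothing more can be done
None
```

View pics/top9.png

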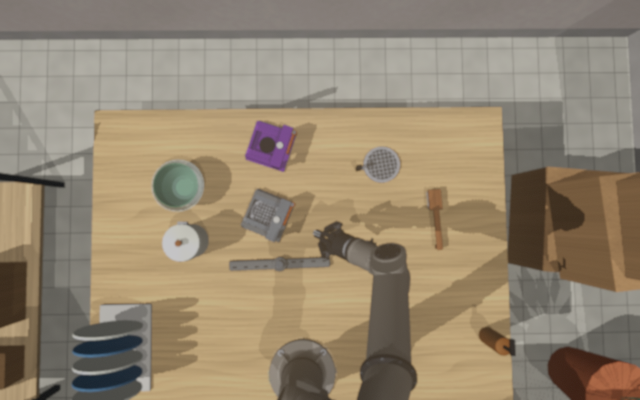

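The small filter is back in the grey housing and the orange keeper is shut; I handed the job in at about 21 s of the 58 s allowed. The hand-in gave no verdict.

- **Filter:** I gripped it by the black grip with the tool leaning 40°, carried it flat and slid it under the bridge and lips. It stopped against the back stop at about 10 N, with the disc centre at about x = 10.7 mm, while the keeper was still open at about 1.85 rad.
- **Keeper:** I swept it round with closed fingers until it met its stop at about 6 N. In the last close-up the bar is parallel to the housing front, and the grip points straight out behind it.
- **One disagreement:** in the last wrist image the disc's far edge appears about 1 pixel (about 1.5 mm) short of the back stop. That would put the disc centre nearer x = 8.5 mm, still within the 6 to 13 mm allowed.
- **Bystanders:** by eye in the final top view, the bowls, spray arm, brush and crock are where they started. I did not measure them. The arm is clear and touches nothing.

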